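# Set out glass rods at the torch in reverse order

## Task

Move the four coloured glass rods from the wooden stock rack to the empty dark steel rest, one rod to each notch and in reverse order: the rod that was leftmost on the stock rack becomes the rightmost on the rest, and so on. Lay every rod across both bars, down in its notch and centred lengthwise, and do not drop any: they are glass, so set each one down gently and keep them off the table.

Things in the scene. Friction and masses are not known exactly. Their poses are not given: they have to be found in the camera images.
- stock_rack: Brown wood rack, fixed; one rod in each notch. Plank 210x214x10 mm, two notched bars along y at x = -55 and +55 mm, 16 mm thick, free between. Notches at y = +75, +25, -25, -75 mm: floor 8 mm wide, 40 mm above table, 45 degree flanks; teeth 61 mm high (ends 54). Origin: table level, midway between bars; x away from robot (turned to 0.25 rad), y left. Left or right of robot.
- torch_rest: Empty rest on the other side, fixed: dark steel notched bars on an aluminium plate 170x214x10 mm, no tiles. Bars, notches, heights, origin and axes as on stock_rack: bars at x = -55 and +55 mm, notches at y = +75, +25, -25, -75 mm, floors 40 mm, teeth 61 mm (ends 54) above the table. A rod lying in a notch has its axis 46 mm above the table.
- rod_red: Red glass rod, loose: 12 mm diameter, 180 mm long, about 50 g. Origin: middle of the rod, on its axis; x along the rod; it may roll about x. At the start it lies in a notch of stock_rack with its axis 46 mm above the table, its middle within 10 mm of midway between the bars.
- rod_blue: Blue glass rod, loose: 12 mm diameter, 180 mm long, about 50 g. Origin: middle of the rod, on its axis; x along the rod; it may roll about x. At the start it lies in a notch of stock_rack with its axis 46 mm above the table, its middle within 10 mm of midway between the bars.
- rod_yellow: Yellow glass rod, loose: 12 mm diameter, 180 mm long, about 50 g. Origin: middle of the rod, on its axis; x along the rod; it may roll about x. At the start it lies in a notch of stock_rack with its axis 46 mm above the table, its middle within 10 mm of midway between the bars.
- rod_green: Green glass rod, loose: 12 mm diameter, 180 mm long, about 50 g. Origin: middle of the rod, on its axis; x along the rod; it may roll about x. At the start it lies in a notch of stock_rack with its axis 46 mm above the table, its middle within 10 mm of midway between the bars.
- tile_red: Red sample tile, 30 x 36 x 6 mm, fixed on the plank of stock_rack at x = -115 mm, just in front of the notch in which the red rod lies at the start; it stays there and so records the starting order. Origin: centre of its underside, 10 mm above the table; axes as stock_rack.
- tile_blue: Blue sample tile, 30 x 36 x 6 mm, fixed on the plank of stock_rack at x = -115 mm, just in front of the notch in which the blue rod lies at the start; it stays there and so records the starting order. Origin: centre of its underside, 10 mm above the table; axes as stock_rack.
- tile_yellow: Yellow sample tile, 30 x 36 x 6 mm, fixed on the plank of stock_rack at x = -115 mm, just in front of the notch in which the yellow rod lies at the start; it stays there and so records the starting order. Origin: centre of its underside, 10 mm above the table; axes as stock_rack.
- tile_green: Green sample tile, 30 x 36 x 6 mm, fixed on the plank of stock_rack at x = -115 mm, just in front of the notch in which the green rod lies at the start; it stays there and so records the starting order. Origin: centre of its underside, 10 mm above the table; axes as stock_rack.
Not all that is in view belongs to the job. What is shaped like the rod_yellow but pink is not meant.

How it is judged:
At the end, for the whole second after the job is handed in: Each rod lies at rest in the torch_rest notch that mirrors its starting notch (start y = +75 mm, end y = -75 mm, and so on): within 10 mm sideways and 25 mm lengthwise of the middle, axis 38 to 54 mm above the table, within 0.12 rad of the rest's x axis (((y of tile_red in the frame of stock_rack between 0.065 and 0.085 m and y of rod_red in the frame of torch_rest between -0.085 and -0.065 m) or (y of tile_red in the frame of stock_rack between 0.015 and 0.035 m and y of rod_red in the frame of torch_rest between -0.035 and -0.015 m) or (y of tile_red in the frame of stock_rack between -0.035 and -0.015 m and y of rod_red in the frame of torch_rest between 0.015 and 0.035 m) or (y of tile_red in the frame of stock_rack between -0.085 and -0.065 m and y of rod_red in the frame of torch_rest between 0.065 and 0.085 m)) and x of rod_red in the frame of torch_rest between -0.025 and 0.025 m and z of rod_red in the frame of torch_rest between 0.038 and 0.054 m and angle between the x axis of each of rod_red, rod_blue, rod_yellow, rod_green and the x axis of torch_rest, either way round below 0.12 rad and linear speed of each of rod_red, rod_blue, rod_yellow, rod_green below 0.02 m/s and ((y of tile_blue in the frame of stock_rack between 0.065 and 0.085 m and y of rod_blue in the frame of torch_rest between -0.085 and -0.065 m) or (y of tile_blue in the frame of stock_rack between 0.015 and 0.035 m and y of rod_blue in the frame of torch_rest between -0.035 and -0.015 m) or (y of tile_blue in the frame of stock_rack between -0.035 and -0.015 m and y of rod_blue in the frame of torch_rest between 0.015 and 0.035 m) or (y of tile_blue in the frame of stock_rack between -0.085 and -0.065 m and y of rod_blue in the frame of torch_rest between 0.065 and 0.085 m)) and x of rod_blue in the frame of torch_rest between -0.025 and 0.025 m and z of rod_blue in the frame of torch_rest between 0.038 and 0.054 m and ((y of tile_yellow in the frame of stock_rack between 0.065 and 0.085 m and y of rod_yellow in the frame of torch_rest between -0.085 and -0.065 m) or (y of tile_yellow in the frame of stock_rack between 0.015 and 0.035 m and y of rod_yellow in the frame of torch_rest between -0.035 and -0.015 m) or (y of tile_yellow in the frame of stock_rack between -0.035 and -0.015 m and y of rod_yellow in the frame of torch_rest between 0.015 and 0.035 m) or (y of tile_yellow in the frame of stock_rack between -0.085 and -0.065 m and y of rod_yellow in the frame of torch_rest between 0.065 and 0.085 m)) and x of rod_yellow in the frame of torch_rest between -0.025 and 0.025 m and z of rod_yellow in the frame of torch_rest between 0.038 and 0.054 m and ((y of tile_green in the frame of stock_rack between 0.065 and 0.085 m and y of rod_green in the frame of torch_rest between -0.085 and -0.065 m) or (y of tile_green in the frame of stock_rack between 0.015 and 0.035 m and y of rod_green in the frame of torch_rest between -0.035 and -0.015 m) or (y of tile_green in the frame of stock_rack between -0.035 and -0.015 m and y of rod_green in the frame of torch_rest between 0.015 and 0.035 m) or (y of tile_green in the frame of stock_rack between -0.085 and -0.065 m and y of rod_green in the frame of torch_rest between 0.065 and 0.085 m)) and x of rod_green in the frame of torch_rest between -0.025 and 0.025 m and z of rod_green in the frame of torch_rest between 0.038 and 0.054 m); the robot touches nothing.
It fails at once if a rod is dropped (falls freely faster than 0.75 m/s, as from more than about 30 mm) ((contact force between rod_red and the fingers below 0.01 N and linear speed of rod_red above 0.75 m/s) or (contact force between rod_blue and the fingers below 0.01 N and linear speed of rod_blue above 0.75 m/s) or (contact force between rod_yellow and the fingers below 0.01 N and linear speed of rod_yellow above 0.75 m/s) or (contact force between rod_green and the fingers below 0.01 N and linear speed of rod_green above 0.75 m/s)).
It fails at once if a rod ends up down on the table or on a plank (axis below 30 mm) (height (world z) of any of rod_red, rod_blue, rod_yellow, rod_green below 0.03 m).
It also fails if it takes over 120 s, if anything falls off the work surface, if the arm or the gripper's body presses on something with over 40 N, if the wrist force passes 120 N, or if a joint passes its speed limit or range.

## Robot

A 6-joint arm with a two-finger parallel gripper is mounted at the origin on the work surface. World frame = base frame: x ahead of the robot, y to its left, z up, the work surface at z = 0. Lengths are in m, angles in rad, forces in N, time in s.
With the tool pointing down it reaches from about 0.375 to 0.9 m from the base axis. Payload 3.1 kg.
Tool frame: the origin (TCP) lies between the finger pads; the fingertips stand manip.finger_overhang ahead of it and the grasp point (between the pads) lies 5 mm behind it (manip.finger_overhang is the distance from the TCP to the fingertips, in m); z points along the fingers, y is the line along which they close (so a half turn about z gives the same grasp; the last joint's range is limited). The gripper opens to 85 mm and grips with 20 to 120 N. Pads are 22 mm wide; open, the fingers measure 114 mm over their backs; the gripper's body (76 mm by 85 mm) begins 54 mm behind the grasp point. The pads swing forward as they close: fully open they stand 13 mm farther back than shut.
Start: joints at [1.161, 0.527, 1.433, -0, 1.181, -0.178], TCP at [0.143, 0.608, 0.245] pointing down, gripper open.
Joint ranges: [-3.08, 3.08], [-0.75, 2.2], [0.22, 2.44], [-1.43, 4.57], [0, 2.65], [-2.85, 2.85]. Speed limits (rad/s): [2.79, 2.79, 3.14, 3.14, 3.14, 3.14].

## Interface

Orientations are given as a unit quaternion [x, y, z, w].
In Python, from station import manip gives the robot as it stands.
- The arm moves only by the tool drive_tool, never from a script. Its argument "plan" is a list of rows, each a list of 7 numbers: the shift along the tool's x, y, z in m, then the turn, a rotation vector about the tool's x, y, z in degrees, then the opening, from -1 (shut) to 1 (fully open). In form: [[x, y, z, wx, wy, wz, gripper], ...]. A call has 1 to 10 rows; each row shifts and turns the commanded pose from where the row before left it, along the tool's axes as they then stand; what a row does not reach is not made up. A row lasts 1/10 s, in which the tool goes at most 50 mm and 8.59 degrees, less where a joint would pass 70% of its speed; a pose out of reach is approached as far as the arm can. A call is refused whole if a number of a shift passes 0.05 or a number of a turn 8.59, either way. A call with a gripper value outside its range is refused whole. The fingers move at their own pace and stop on an object; "newtons" is the grip in N (left out, the last holds). Time passes only in rows, so rows that do not move let the fingers close. It gives the time, the measured TCP pose, the force, the opening and the grip force at its end, in the units of the state.
- manip.sense(): the state, without advancing time (a new reading comes with each control period).
- manip.snapshot(name): name is "scene" or "top" or "wrist"; returns a dict with "image" (480x640x3 uint8, red, green, blue), "z_map" (480x640 float32, m along the optical axis (not along the pixel's ray), 0 where there is no reading), "fov_y" (degrees; the focal length in pixels is half the picture's height over the tangent of half this angle, whatever the lens; pixels are square), "cx", "cy" (the principal point, pixels), "k1" (the pictures are not rectified: a ray, as slopes to the right and down, at radius r is drawn at 1 + k1 r^2 times it, then the intrinsics apply), "extrinsics" (4x4, takes a point from camera to world coordinates); the wrist camera has in their place "mount" (4x4, takes a point from camera to tool coordinates, whose origin is the TCP and whose axes are the flange's). Camera axes: x right, y up, looking along -z (the intrinsics and any distortion apply to the point x, -y, -z); pixel columns grow to the right and rows downward; lengths in m; the calibration is good to about 2 mm. A picture is of the moment at which its call begins: read the wrist's pose just before it.
- manip.sign_off(): hands the job in; it is judged then, once.
The state is a dict: "t": time; "q": joint angles; "qd": joint speeds; "tau": joint torques, N m; "tcp_pos": TCP position; "tool_rot": TCP orientation; "force": force on the tool from outside, world axes, zero at the start; "ft_torque": the same for the moment, N m; "finger_gap": opening from 0.0 (shut) to 1.0 (fully open); "gripper_force": force on a finger pad.
Only numpy, scipy, OpenCV 4.12 (cv2) and the standard library are available. Lean on these libraries where they do the work, as an engineer would, in place of code of your own. Each camera call takes 0.05 s, during which the arm holds its last target. There are 200 camera calls.

## Working session

There is one attempt and no reset: what is moved stays moved. The work goes in short steps, Python scripts to look and compute and a tool call to move; the robot and the scene stay as the last step left them, time stands still between calls to the robot, and variables do not carry over. Pictures are saved under pics/ and viewed, at most 14 in all, crops included, and the job is handed in when it is done.

Besides the shell and the picture viewer there is one more tool, called after "Request:" in YAML: its name, and indented under it one key for each argument. drive_tool: Moves the arm, as the interface text tells. Its arguments: {"type":"object","properties":{"plan":{"type":"array"},"newtons":{"type":"number"}},"required":["plan"]}

```bash
mkdir -p pics; cat > h.py <<'E'
import numpy as np, cv2
from station import manip
from scipy.spatial.transform import Rotation as R
def snap(n,save=None):
    s=manip.sense(); d=manip.snapshot(n)
    if 'extrinsics' in d: d['T']=np.array(d['extrinsics'])
    else:
        T=np.eye(4);T[:3,:3]=R.from_quat(s['tool_rot']).as_matrix();T[:3,3]=s['tcp_pos']; d['T']=T@np.array(d['mount'])
    if save: cv2.imwrite('pics/'+save,cv2.cvtColor(d['image'],cv2.COLOR_RGB2BGR))
    return d
def rays(d,uv):
    uv=np.asarray(uv,float).reshape(-1,1,2); f=240/np.tan(np.radians(d['fov_y'])/2)
    K=np.array([[f,0,d['cx']],[0,f,d['cy']],[0,0,1]])
    p=cv2.undistortPoints(uv,K,np.array([d['k1'],0,0,0,0.]))[:,0]
    r=np.c_[p[:,0],-p[:,1],-np.ones(len(p))]
    return d['T'][:3,3], r@d['T'][:3,:3].T
def onplane(d,uv,z):
    o,r=rays(d,uv); return o+r*((z-o[2])/r[:,2])[:,None]
def depthpt(d,uv):
    o,r=rays(d,uv); u=np.round(np.asarray(uv)).astype(int).reshape(-1,2); return o+r*d['z_map'][u[:,1],u[:,0]][:,None]
E
python3 - <<'E'
from h import *
print(manip.sense(), manip.finger_overhang)
for n in('scene','top','wrist'):
    d=snap(n,n+'0.png'); print(n,d['fov_y'],d['cx'],d['cy'],d['k1'],d['T'].round(3).tolist())
E
```

```text
{'t': 0.0, 'q': array([ 1.16150447e+00,  5.28474097e-01,  1.43390801e+00,  3.39273037e-06,
        1.18140104e+00, -1.78488687e-01]), 'qd': array([ 0.00041958, -0.00060534,  0.00204965, -0.0006948 , -0.00244668,
        0.00044274]), 'tau': array([-8.16215925e-05, -4.42343938e+01, -1.78028691e+01, -3.70298567e-04,
        8.33933096e-03, -1.57092813e-05]), 'tcp_pos': array([0.14265937, 0.60779258, 0.2443269 ]), 'tool_rot': array([ 1.15146184e-01,  9.93347953e-01, -1.04783210e-03, -3.18769970e-04]), 'force': array([-0.25825347,  0.34259051, -0.26439076]), 'ft_torque': array([-0.00439054, -0.00858075, -0.02989004]), 'gripper_force': 0.0, 'finger_gap': 0.998773619261202} 0.014
scene 56.90330554400585 326.4105609568345 230.58465144532764 -0.05907704190643651 [[0.561, -0.542, 0.626, 1.069], [0.828, 0.357, -0.433, -0.431], [0.011, 0.761, 0.649, 0.703], [0.0, 0.0, 0.0, 1.0]]
top 48.858291947545716 316.13067888309394 239.45197610599874 0.005720830057079822 [[0.016, 0.996, -0.093, 0.352], [-1.0, 0.016, 0.002, 0.008], [0.003, 0.093, 0.996, 0.962], [0.0, 0.0, 0.0, 1.0]]
wrist 59.21884870154427 322.28256186679084 236.4645954922888 -0.043177467735892074 [[0.228, -0.928, -0.295, 0.068], [0.974, 0.217, 0.071, 0.626], [-0.002, -0.304, 0.953, 0.373], [0.0, 0.0, 0.0, 1.0]]
```

View pics/top0.png

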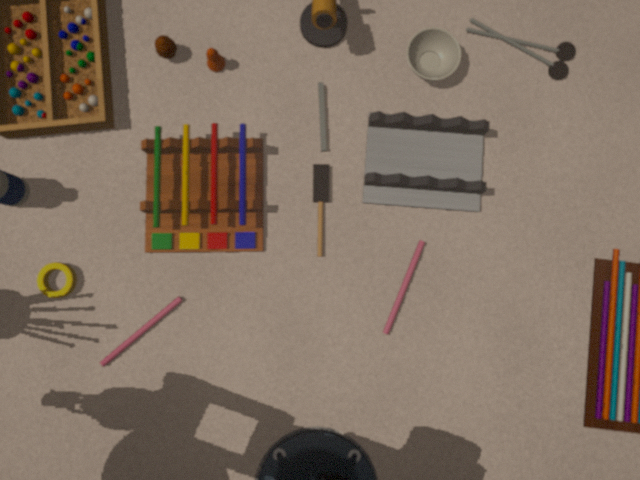

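View pics/scene0.png

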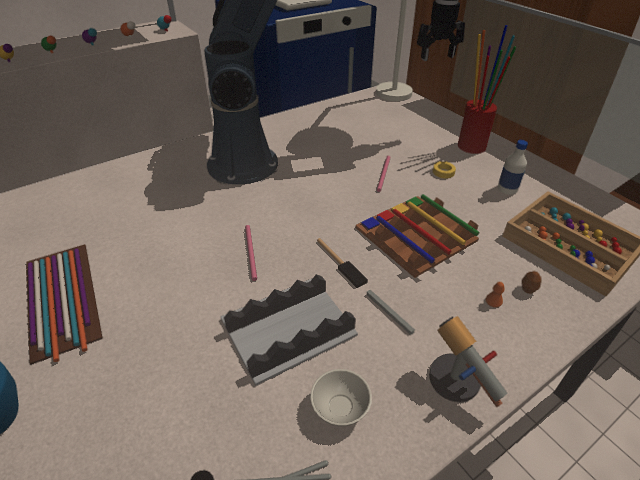

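The top view shows the stock rack on the left, around (205,190), with rods left to right green (157), yellow (185), red (213) and blue (242). The tiles are in the same order. The empty rest is at about (425,160). The pink rods lying loose on the table at (142,330) and (404,287) are distractors, and so are the pencil-like rods on the mat at the right. The yellow rod meant is the one at (185,170), because it lies in the rack behind the yellow tile.

```bash
cat > m.py <<'E'
from h import *
HUE={'red':[(0,6),(174,180)],'yellow':[(22,34)],'green':[(45,80)],'blue':[(108,130)]}
def mask(d,c,S=110):
    h=cv2.cvtColor(cv2.GaussianBlur(d['image'],(3,3),0),cv2.COLOR_RGB2HSV); m=0
    for a,b in HUE[c]: m=m|cv2.inRange(h,(a,S,45),(b,255,255))
    return m
def rodline(d,c,box):
    m=mask(d,c); k=np.zeros_like(m); x0,y0,x1,y1=box; k[y0:y1,x0:x1]=m[y0:y1,x0:x1]
    n,l,s,_=cv2.connectedComponentsWithStats(k)
    best=None
    for i in range(1,n):
        if s[i,4]<60: continue
        p=np.argwhere(l==i)[:,::-1].astype(np.float32); r=cv2.minAreaRect(p); w,h=r[1]
        if best is None or max(w,h)>best[0]: best=(max(w,h),min(w,h),p)
    p=best[2]; mu=p.mean(0); v=np.linalg.svd(p-mu,full_matrices=False)[2][0]; t=(p-mu)@v
    e=np.array([mu+v*(t.min()-.5),mu+v*(t.max()+.5)])
    return e[np.argsort(e[:,1])],best[:2]
E
python3 - <<'E'
from m import *
t=snap('top');s=snap('scene')
for c in HUE:
    e,w=rodline(t,c,(130,110,275,229)); P=onplane(t,e,.046)
    f,w2=rodline(s,c,(350,185,485,280))
    # height: triangulate line: mid-plane of scene line with top rays
    o,r=rays(s,f); n=np.cross(r[0],r[1]); ot,rt=rays(t,e); k=((o-ot)@n)/(rt@n); Z=ot[2]+rt[:,2]*k
    d=P[0]-P[1]
    print(c,e.round(1).tolist(),w,P.round(4).tolist(),'mid',P.mean(0).round(4),'yaw',np.arctan2(d[1],d[0]).round(4),'len',np.linalg.norm(d).round(4),'Z',Z.round(4))
for nm,d,b in(('top',t,(350,100,500,215)),('scene',s,(215,265,365,385))):
    U,V=np.meshgrid(np.arange(b[0],b[2]),np.arange(b[1],b[3])); uv=np.c_[U.ravel(),V.ravel()]
    P=depthpt(d,uv); 
    for lo,hi in((.03,.07),(.052,.07),(.006,.016)):
        q=P[(P[:,2]>lo)&(P[:,2]<hi)]; r=cv2.minAreaRect(q[:,:2].astype(np.float32)*1000); print(nm,lo,len(q),r,q[:,2].max().round(4))
big=cv2.resize(cv2.cvtColor(t['image'][105:265,130:280],cv2.COLOR_RGB2BGR),None,fx=3.6,fy=3.6); cv2.imwrite('pics/c1.png',big)
E
```

```text
red [[214.0, 122.5], [213.1999969482422, 223.5]] (100.0, 8.0) [[0.6433, 0.1915, 0.046], [0.4625, 0.1866, 0.046]] mid [0.5529 0.1891 0.046 ] yaw 0.0267 len 0.1808 Z [0.0541 0.0281]Traceback (most recent call last):
  File "<stdin>", line 5, in <module>
  File "m.py", line 15, in rodline
    p=best[2]; mu=p.mean(0); v=np.linalg.svd(p-mu,full_matrices=False)[2][0]; t=(p-mu)@v
      ~~~~^^^
TypeError: 'NoneType' object is not subscriptable
```

View pics/wrist0.png

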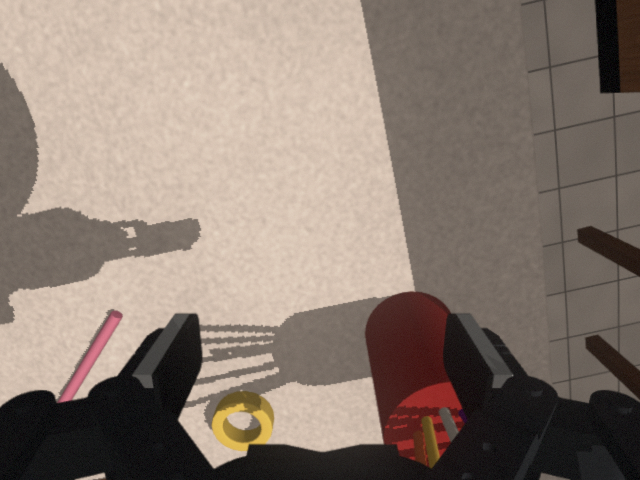

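The wrist view shows the gripper above the red cup at (410,390), with sticks standing in it, so I'll rise first. Next I'll fix the colour thresholds.

```bash
sed -i "s/(22,34)/(20,36)/; s/(45,80)/(40,90)/; s/(108,130)/(105,135)/" m.py
cat > a.py <<'E'
from m import *
t=snap('top');s=snap('scene')
H=cv2.cvtColor(t['image'],cv2.COLOR_RGB2HSV); print('hsv',[H[180,u].tolist() for u in(156,184,213,242)])
for c in HUE:
  try:
    e,w=rodline(t,c,(130,110,275,229)); P=onplane(t,e,.046)
    f,w2=rodline(s,c,(350,185,485,280))
    o,r=rays(s,f); n=np.cross(r[0],r[1]); ot,rt=rays(t,e); k=((o-ot)@n)/(rt@n); Z=ot[2]+rt[:,2]*k
    d=P[0]-P[1]
    print(c,e.round(1).tolist(),w,w2,P.round(4).tolist(),'mid',P.mean(0).round(4),'yaw',np.arctan2(d[1],d[0]).round(4),'len',np.linalg.norm(d).round(4),'Z',Z.round(4))
  except Exception as ex: print(c,ex)
for nm,d,b in(('top',t,(350,100,500,215)),('scene',s,(215,265,365,385))):
    U,V=np.meshgrid(np.arange(b[0],b[2]),np.arange(b[1],b[3])); uv=np.c_[U.ravel(),V.ravel()]
    P=depthpt(d,uv); 
    for lo,hi in((.03,.07),(.052,.07),(.006,.016)):
        q=P[(P[:,2]>lo)&(P[:,2]<hi)]; r=cv2.minAreaRect(q[:,:2].astype(np.float32)*1000); print(nm,lo,len(q),r,q[:,2].max().round(4))
big=cv2.resize(cv2.cvtColor(t['image'][105:265,130:280],cv2.COLOR_RGB2BGR),None,fx=3.6,fy=3.6); cv2.imwrite('pics/c1.png',big)
E
python3 a.py
```

```text
hsv [[56, 149, 99], [24, 255, 162], [2, 214, 142], [121, 160, 116]]
red [[214.0, 122.5], [213.1999969482422, 223.5]] (100.0, 8.0) (81.79474639892578, 13.581344604492188) [[0.6433, 0.1915, 0.046], [0.4625, 0.1868, 0.046]] mid [0.5529 0.1891 0.046 ] yaw 0.0262 len 0.1808 Z [0.0542 0.0278]
yellow 'NoneType' object is not subscriptable
green [[157.5, 126.5], [155.5, 226.5]] (99.05101776123047, 6.173825263977051) (65.45875549316406, 3.3131332397460938) [[0.6342, 0.2914, 0.046], [0.4556, 0.287, 0.046]] mid [0.5449 0.2892 0.046 ] yaw 0.0244 len 0.1787 Z [0.0482 0.0466]
blue [[242.0, 124.5], [241.8000030517578, 223.5]] (98.0, 6.0) (80.52672576904297, 15.315611839294434) [[0.6405, 0.1417, 0.046], [0.4634, 0.1368, 0.046]] mid [0.5519 0.1392 0.046 ] yaw 0.0277 len 0.1771 Z [0.0559 0.0249]
top 0.03 2825 ((598.77392578125, -189.48751831054688), (214.22573852539062, 128.39102172851562), 86.4918441772461) 0.065
top 0.052 806 ((598.8285522460938, -188.35336303710938), (195.82952880859375, 127.62449645996094), 86.43627166748047) 0.065
top 0.006 7527 ((598.3858642578125, -184.06011962890625), (205.96084594726562, 252.01287841796875), 1.2245150804519653) 0.016
scene 0.03 3164 ((659.1387939453125, -192.6815185546875), (214.71705627441406, 247.9856719970703), 86.72987365722656) 0.0633
scene 0.052 522 ((599.9180908203125, -189.92227172851562), (192.6983642578125, 128.7002716064453), 86.38346099853516) 0.0633
scene 0.006 4832 ((579.7174072265625, -168.35809326171875), (285.6083984375, 296.7463684082031), 54.323917388916016) 0.016
```

Request:
drive_tool:
  plan:
    - [0, 0, -0.05, 0, 0, 0, 1]
    - [0, 0, -0.05, 0, 0, 0, 1]
  newtons: 30

```text
t: 0.55
tcp_pos: [0.1425, 0.6074, 0.3444]
tool_rot: [0.115, 0.993, -0.003, -0.001]
force: [0.9, 1.3, 0.3]
finger_gap: 1.001
gripper_force: 0.0
```

View pics/c1.png

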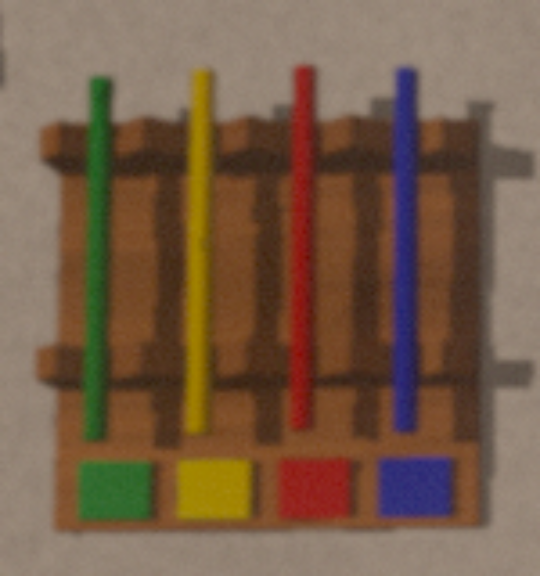

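The crop confirms the stock order left to right: green, yellow, red, blue, with matching tiles in front. The yellow rod is the one at crop (200,250), standing behind the yellow tile. Next I'll align the tool and bring the wrist camera over the rack.

Request:
drive_tool:
  plan:
    - [0, 0, 0, 0, 0, -7.35, 1]
    - [0, 0, 0, 0, 0, -7.35, 1]
    - [-0.034, -0.033, 0.006, 0, 0, 0, 1]
    - [-0.034, -0.033, 0.006, 0, 0, 0, 1]
    - [-0.034, -0.033, 0.006, 0, 0, 0, 1]
    - [-0.034, -0.033, 0.006, 0, 0, 0, 1]
    - [-0.034, -0.033, 0.006, 0, 0, 0, 1]
    - [-0.034, -0.033, 0.006, 0, 0, 0, 1]
    - [-0.034, -0.033, 0.006, 0, 0, 0, 1]
    - [-0.034, -0.033, 0.006, 0, 0, 0, 1]

```text
t: 1.55
tcp_pos: [0.4228, 0.3501, 0.2973]
tool_rot: [-0.013, 1.0, 0.0, 0.0]
force: [0.1, -0.2, 0.6]
finger_gap: 1.0
gripper_force: 0.0
```

Request:
drive_tool:
  plan:
    - [-0.038, -0.033, 0.008, 0, 0, 0, 1]
    - [-0.038, -0.033, 0.008, 0, 0, 0, 1]
    - [0, 0, 0, 0, 0, 0, 1]
    - [0, 0, 0, 0, 0, 0, 1]

```text
t: 1.95
tcp_pos: [0.4985, 0.2876, 0.2811]
tool_rot: [-0.011, 1.0, 0.0, -0.001]
force: [-0.7, -0.6, -0.0]
finger_gap: 0.996
gripper_force: 0.0
```

```bash
python3 - <<'E'
from h import *
import pickle
d=snap('wrist','w1.png'); pickle.dump(d,open('w1.pkl','wb')); s=manip.sense(); print(s['tcp_pos'],s['tool_rot'],s['qd'].max(),s['q'],s['t'])
E
```

```text
[0.49754716 0.28853515 0.28140141] [-1.23836764e-02  9.99923139e-01  8.70899569e-05 -5.94926495e-04] 0.033973065787831234 [ 3.31041438e-01  4.20192442e-01  1.51729141e+00  5.76270928e-04
  1.20518424e+00 -1.26472920e+00] 2.0
```

View pics/w1.png

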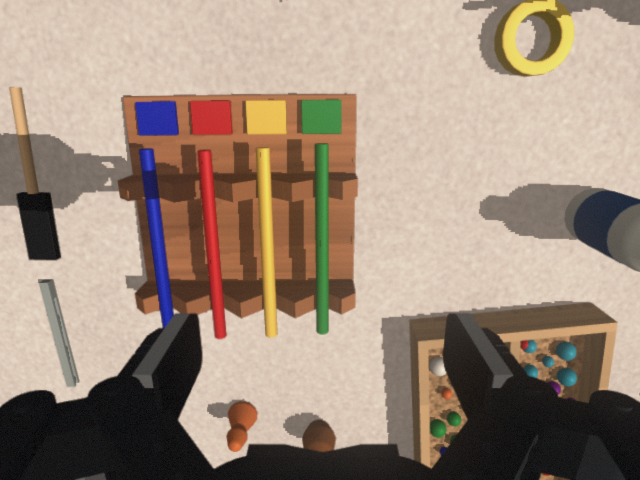

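The view shows the rods at columns 150–170 (blue), 205–220 (red), 263–271 (yellow) and 322 (green), rows 145–338, with the far end of the blue rod partly hidden. I'll take a second view 100 mm to the right.

Request:
drive_tool:
  plan:
    - [0.0, -0.033, 0, 0, 0, 0, 1]
    - [0, -0.033, 0, 0, 0, 0, 1]
    - [0, -0.033, 0, 0, 0, 0, 1]
    - [0, 0, 0, 0, 0, 0, 1]
    - [0, 0, 0, 0, 0, 0, 1]

```text
t: 2.5
tcp_pos: [0.4996, 0.1907, 0.2822]
tool_rot: [-0.013, 1.0, 0.0, 0.0]
force: [0.3, 0.1, 0.2]
finger_gap: 1.002
gripper_force: 0.0
```

```bash
cat > b.py <<'E'
from m import *
import pickle,sys
a=pickle.load(open('w1.pkl','rb')); b=snap('wrist','w2.png'); pickle.dump(b,open('w2.pkl','wb'))
s=manip.sense();print(s['tcp_pos'],s['tool_rot'])
for d in (a,b):
    H=cv2.cvtColor(d['image'],cv2.COLOR_RGB2HSV)
for c in HUE:
  try:
    L=[rodline(d,c,(100,136,480,345)) for d in (a,b)]
    out=[]
    (ea,wa),(eb,wb)=L
    o,r=rays(a,ea); n=np.cross(r[0],r[1]); ot,rt=rays(b,eb); k=((o-ot)@n)/(rt@n); Q=ot+rt*k[:,None]
    for d,e in((a,ea),(b,eb)):
        P=onplane(d,e,.046); v=P[1]-P[0]; out+=[P.mean(0).round(4)[:2].tolist(),np.arctan2(v[1],v[0]).round(4),np.linalg.norm(v).round(4)]
    print(c,wa,wb,out,'tri',Q.round(4).tolist())
  except Exception as ex: print(c,ex)
E
python3 b.py
```

```text
[0.49979244 0.19110844 0.28208118] [-1.35607075e-02  9.99907925e-01  4.11901671e-04  2.82793620e-04]
red (189.2494354248047, 15.03158950805664) (188.0, 15.0) [[0.5534, 0.1882], np.float64(0.0275), np.float64(0.1839), [0.5532, 0.1886], np.float64(0.0273), np.float64(0.1836)] tri [[0.4613, 0.1861, 0.0476], [0.6441, 0.1911, 0.0474]]
yellow (188.3437957763672, 11.945237159729004) (187.26824951171875, 12.225683212280273) [[0.5504, 0.2385], np.float64(0.0284), np.float64(0.1826), [0.5503, 0.2394], np.float64(0.0312), np.float64(0.1825)] tri [[0.4589, 0.2362, 0.0481], [0.6391, 0.2416, 0.05]]
green (188.0, 13.0) (187.98313903808594, 12.731619834899902) [[0.5452, 0.2886], np.float64(0.029), np.float64(0.1812), [0.5449, 0.2892], np.float64(0.0308), np.float64(0.182)] tri [[0.4539, 0.286, 0.0477], [0.6342, 0.2912, 0.0489]]
blue (179.602294921875, 14.139959335327148) (187.46121215820312, 12.984410285949707) [[0.5476, 0.1377], np.float64(0.0267), np.float64(0.1727), [0.553, 0.1385], np.float64(0.0274), np.float64(0.1825)] tri [[0.4615, 0.1363, 0.0483], [0.6425, 0.1414, 0.0488]]
```

Request:
drive_tool:
  plan:
    - [-0.007, -0.042, 0, 0, 0, 0, 1]
    - [-0.007, -0.042, 0, 0, 0, 0, 1]
    - [-0.007, -0.042, 0, 0, 0, 0, 1]
    - [-0.007, -0.042, 0, 0, 0, 0, 1]
    - [-0.007, -0.042, 0, 0, 0, 0, 1]
    - [-0.007, -0.042, 0, 0, 0, 0, 1]
    - [-0.007, -0.042, 0, 0, 0, 5, 1]
    - [0, 0, 0, 0, 0, 0, 1]
    - [0, 0, 0, 0, 0, 0, 1]
    - [0, 0, 0, 0, 0, 0, 1]

```text
t: 3.55
tcp_pos: [0.5567, -0.1008, 0.2815]
tool_rot: [0.029, 1.0, 0.0, -0.0]
force: [0.6, 0.2, 0.7]
finger_gap: 1.003
gripper_force: 0.0
```

```bash
python3 - <<'E'
from h import *
import pickle
d=snap('wrist','r1.png'); pickle.dump(d,open('r1.pkl','wb')); s=manip.sense(); print(s['tcp_pos'],s['tool_rot'])
E
```

```text
[ 0.55673281 -0.10072255  0.28154698] [ 2.92728800e-02  9.99571340e-01  3.68710227e-04 -3.14569160e-04]
```

Request:
drive_tool:
  plan:
    - [0, -0.033, 0, 0, 0, 0, 1]
    - [0, -0.033, 0, 0, 0, 0, 1]
    - [0, -0.034, 0, 0, 0, 0, 1]
    - [0, 0, 0, 0, 0, 0, 1]
    - [0, 0, 0, 0, 0, 0, 1]

```text
t: 4.1
tcp_pos: [0.5508, -0.2016, 0.2816]
tool_rot: [0.03, 1.0, 0.0, -0.0]
force: [0.2, -0.1, -0.4]
finger_gap: 1.0
gripper_force: 0.0
```

```bash
python3 - <<'E'
from h import *
import pickle
d=snap('wrist','r2.png'); pickle.dump(d,open('r2.pkl','wb')); s=manip.sense(); print(s['tcp_pos'],s['tool_rot'])
E
```

```text
[ 0.55070866 -0.20098776  0.28154624] [ 3.00065976e-02  9.99549508e-01  5.50410975e-04 -2.87157406e-04]
```

View pics/r1.png

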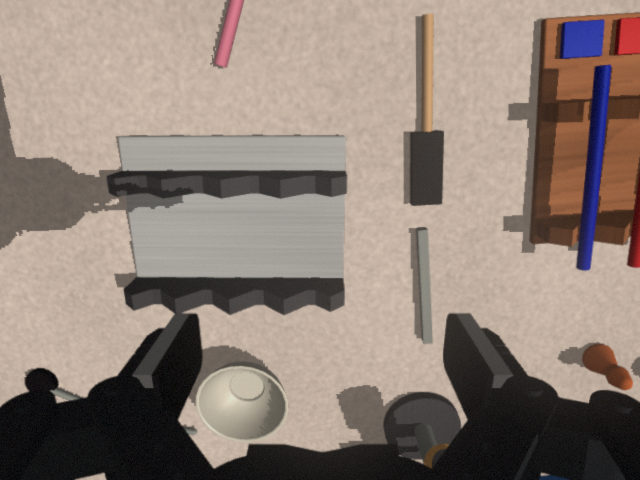

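View pics/r2.png

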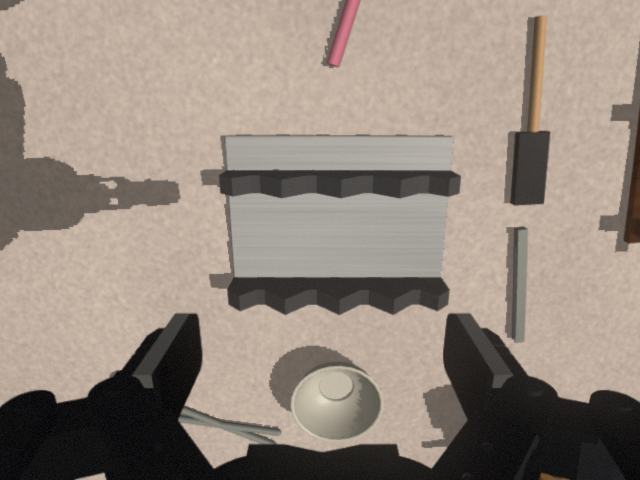

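In both views the bars run across the picture. In r2 the near bar is at row ~183 and the far bar at row ~293, with sharp interior tooth tips on the lower edges (far bar near columns 284, 341 and 395). I'll locate the tips by line fits and triangulate them.

```bash
cat > r.py <<'E'
from h import *
import pickle
from scipy.signal import find_peaks
def tips(d,r0,r1,c0,c1):
    g=cv2.cvtColor(d['image'],cv2.COLOR_RGB2GRAY).astype(float); e=np.full(c1,np.nan)
    for c in range(c0,c1):   # bottom edge: last strong dark->bright step, subpixel at half level
        col=g[r0:r1,c]; gr=col[2:]-col[:-2]; i=np.argmax(gr); 
        w=gr[max(0,i-2):i+3]; e[c]=r0+1+(np.arange(max(0,i-2),max(0,i-2)+len(w))*w).sum()/w.sum()
    x=np.arange(c0,c1); y=cv2.GaussianBlur(e[c0:c1].reshape(1,-1).astype(np.float32),(9,1),2)[0]
    pk,_=find_peaks(y,prominence=3,distance=35); out=[]
    for p in pk+c0:
        l=[k for k in range(p-17,p-3) if k>=c0]; r=[k for k in range(p+4,p+18) if k<c1]
        if len(l)<8 or len(r)<8: continue
        A=np.polyfit(l,e[l],1);B=np.polyfit(r,e[r],1); u=(B[1]-A[1])/(A[0]-B[0]); out.append((u,np.polyval(A,u)))
    return np.array(out)
D=[pickle.load(open(f'r{i}.pkl','rb')) for i in(1,2)]
C=[(115,345),(225,455)]
for nm,rr in(('near',(178,205)),('far',(285,320))):
    T=[tips(d,*rr,*c) for d,c in zip(D,C)]
    for t,d in zip(T,D): print(nm,t.round(1).tolist(),onplane(d,t,.061).round(4)[:,:2].tolist())
    if len(T[0])==len(T[1]):
        for p,q in zip(*T):
            o1,r1=rays(D[0],p);o2,r2=rays(D[1],q); r1=r1[0];r2=r2[0]
            k=np.linalg.lstsq(np.c_[r1,-r2],o2-o1,rcond=None)[0]; X=(o1+r1*k[0]+o2+r2*k[1])/2; print('  tri',X.round(4))
E
python3 r.py
```

```text
near [[184.4, 195.6], [221.2, 198.0], [280.3, 198.1]] [[0.5479, -0.2168], [0.5519, -0.1858], [0.5549, -0.1358]]
near [[281.3, 197.8], [340.5, 197.8], [399.5, 197.9]] [[0.5488, -0.2358], [0.5518, -0.1858], [0.5549, -0.136]]
  tri [ 0.5647 -0.2445 -0.0186]
  tri [ 0.5518 -0.1858  0.0611]
  tri [ 0.555  -0.1359  0.0606]
far [[131.2, 311.0], [191.6, 313.4], [229.6, 314.6], [283.4, 314.8], [330.4, 311.3]] [[0.6533, -0.284], [0.6587, -0.2277], [0.6618, -0.1925], [0.6648, -0.1427], [0.6637, -0.0992]]
far [[235.8, 312.2], [284.8, 314.5], [338.7, 314.7], [392.9, 314.5], [440.0, 311.9]] [[0.6537, -0.2874], [0.6587, -0.2424], [0.6619, -0.1927], [0.6648, -0.1425], [0.6649, -0.0988]]
  tri [ 0.6594 -0.2904  0.0492]
  tri [ 0.6893 -0.25    0.0021]
  tri [ 0.6622 -0.1927  0.0603]
  tri [ 0.6644 -0.1426  0.0618]
  tri [ 0.6637 -0.0992  0.0622]
```

The tips triangulate to z≈0.061, so the rest origin is (0.5988, -0.1887) with yaw -0.0615. The targets are green to y=-75, yellow to -25, red to +25 and blue to +75. I'll start with green, with the fingers only partly open.

Request:
drive_tool:
  plan:
    - [0, 0, 0, 0, 0, -5.1, -0.15]
    - [-0.001, 0.044, 0.012, 0, 0, 0, -0.15]
    - [-0.001, 0.044, 0.012, 0, 0, 0, -0.15]
    - [-0.001, 0.044, 0.012, 0, 0, 0, -0.15]
    - [-0.001, 0.044, 0.012, 0, 0, 0, -0.15]
    - [-0.001, 0.044, 0.012, 0, 0, 0, -0.15]
    - [-0.001, 0.044, 0.012, 0, 0, 0, -0.15]
    - [-0.001, 0.044, 0.012, 0, 0, 0, -0.15]
    - [-0.001, 0.044, 0.012, 0, 0, 0, -0.15]
    - [0, 0.044, 0.012, 0, 0, 0, -0.15]

```text
t: 5.15
tcp_pos: [0.5466, 0.197, 0.1735]
tool_rot: [-0.015, 1.0, 0.0, 0.0]
force: [1.3, 0.3, 0.4]
finger_gap: 0.423
gripper_force: 0.0
```

Request:
drive_tool:
  plan:
    - [0, 0.044, 0.012, 0, 0, 0, -0.15]
    - [0, 0.044, 0.012, 0, 0, 0, -0.15]
    - [0, 0.0, 0.01, 0, 0, 0, -0.15]
    - [0, 0, 0, 0, 0, 0, -0.15]
    - [0, 0, 0, 0, 0, 0, -0.15]

```text
t: 5.65
tcp_pos: [0.5446, 0.2814, 0.1396]
tool_rot: [-0.014, 1.0, -0.0, -0.001]
force: [0.7, -0.2, -0.1]
finger_gap: 0.427
gripper_force: 0.0
```

```bash
cat > go.py <<'E'
import sys
from h import *
G=dict(rg=(.545,.289),ry=(.5503,.239),rr=(.5533,.1888),rb=(.553,.1387),pg=(.5942,-.2636),py=(.5973,-.2137),pr=(.6003,-.1638),pb=(.6034,-.1139))
k=sys.argv[1]; z=float(sys.argv[2]); yaw=.028 if k[0]=='r' else -.0615
s=manip.sense(); M=R.from_quat(s['tool_rot']); m=M.as_matrix(); p=np.r_[G[k],z]
Rt=np.array([[-np.cos(yaw),-np.sin(yaw),0],[-np.sin(yaw),np.cos(yaw),0],[0,0,-1]])
print('tcp',np.round(s['tcp_pos'],4),'shift now-axes',(m.T@(p-s['tcp_pos'])).round(4),'target-axes',(Rt.T@(p-s['tcp_pos'])).round(4),'turn',np.degrees((M.inv()*R.from_matrix(Rt)).as_rotvec()).round(2),'gap',round(s['finger_gap'],3),'F',s['force'].round(1),'t',s['t'])
E
python3 go.py rg .042
```

```text
tcp [0.5446 0.2814 0.1396] shift now-axes [-0.0008  0.0076  0.0976] target-axes [-0.0007  0.0076  0.0976] turn [-0.03 -0.06  0.04] gap 0.427 F [ 0.7 -0.2 -0.1] t 5.65
```

Request:
drive_tool:
  plan:
    - [-0.001, 0.0076, 0.01, 0, 0, 0, -0.15]
    - [0, 0, 0.03, 0, 0, 0, -0.15]
    - [0, 0, 0.03, 0, 0, 0, -0.15]
    - [0, 0, 0.02, 0, 0, 0, -0.15]
    - [0, 0, 0.0075, 0, 0, 0, -0.15]
    - [0, 0, 0, 0, 0, 0, -0.15]
    - [0, 0, 0, 0, 0, 0, -0.15]

```text
t: 6.35
tcp_pos: [0.5472, 0.2888, 0.043]
tool_rot: [-0.013, 1.0, 0.0, 0.001]
force: [1.3, -0.4, -0.2]
finger_gap: 0.425
gripper_force: 0.0
```

```bash
python3 go.py rg .042
```

```text
tcp [0.5472 0.2888 0.043 ] shift now-axes [0.0022 0.0003 0.0009] target-axes [0.0022 0.0003 0.001 ] turn [ 0.03  0.1  -0.08] gap 0.425 F [ 1.3 -0.4 -0.2] t 6.35
```

Request:
drive_tool:
  plan:
    - [0.002, 0, 0.001, 0, 0, 0, -0.5]
    - [0, 0, 0, 0, 0, 0, -1]
    - [0, 0, 0, 0, 0, 0, -1]
    - [0, 0, 0, 0, 0, 0, -1]
    - [0, 0, 0, 0, 0, 0, -1]
    - [0, 0, 0, 0, 0, 0, -1]
  newtons: 30

```text
t: 6.95
tcp_pos: [0.5446, 0.289, 0.0422]
tool_rot: [-0.014, 1.0, 0.0, 0.001]
force: [-1.1, -1.4, 6.6]
finger_gap: 0.128
gripper_force: 29.5
```

Request:
drive_tool:
  plan:
    - [0, 0, -0.005, 0, 0, 0, -1]
    - [0, 0, -0.015, 0, 0, 0, -1]
    - [0, 0, -0.025, 0, 0, 0, -1]
    - [0, 0, -0.03, 0, 0, 0, -1]
    - [0, 0, -0.02, 0, 0, 0, -1]
    - [0, 0, 0, 0, 0, 0, -1]

```text
t: 7.55
tcp_pos: [0.5466, 0.2898, 0.1401]
tool_rot: [-0.014, 1.0, 0.001, 0.004]
force: [-0.0, -0.6, -1.1]
finger_gap: 0.127
gripper_force: 29.3
```

```bash
python3 go.py pg .12; python3 - <<'E'
from h import *
snap('wrist','g1.png')
E
```

```text
tcp [0.5466 0.2898 0.1401] shift now-axes [-0.0321 -0.5546  0.0191] target-axes [-0.0815 -0.5494  0.0201] turn [0.15 0.44 5.11] gap 0.127 F [-0.  -0.6 -1.1] t 7.55
```

View pics/g1.png

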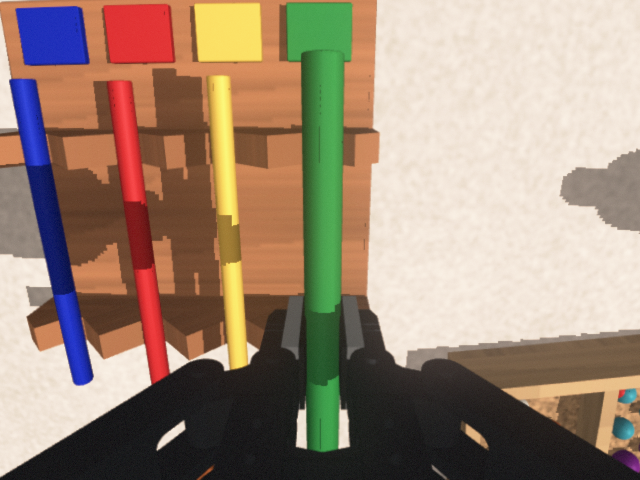

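The green rod is held level at columns 303–345. I'll carry it to the rest.

Request:
drive_tool:
  plan:
    - [0, 0, 0, 0, 0, 5.1, -1]
    - [-0.004, -0.025, 0, 0, 0, 0, -1]
    - [-0.006, -0.042, 0, 0, 0, 0, -1]
    - [-0.006, -0.042, 0, 0, 0, 0, -1]
    - [-0.006, -0.042, 0, 0, 0, 0, -1]
    - [-0.006, -0.042, 0, 0, 0, 0, -1]
    - [-0.006, -0.042, 0, 0, 0, 0, -1]
    - [-0.006, -0.042, 0, 0, 0, 0, -1]
    - [-0.006, -0.042, 0, 0, 0, 0, -1]
    - [-0.006, -0.042, 0, 0, 0, 0, -1]

```text
t: 8.6
tcp_pos: [0.5729, -0.0761, 0.1346]
tool_rot: [0.031, 1.0, 0.0, -0.001]
force: [0.2, -0.2, -1.2]
finger_gap: 0.128
gripper_force: 29.3
```

Request:
drive_tool:
  plan:
    - [-0.006, -0.042, 0, 0, 0, 0, -1]
    - [-0.006, -0.042, 0, 0, 0, 0, -1]
    - [-0.006, -0.042, 0, 0, 0, 0, -1]
    - [-0.006, -0.042, 0, 0, 0, 0, -1]
    - [-0.001, -0.02, 0, 0, 0, 0, -1]
    - [0, 0, 0, 0, 0, 0, -1]
    - [0, 0, 0, 0, 0, 0, -1]
    - [0, 0, 0, 0, 0, 0, -1]

```text
t: 9.4
tcp_pos: [0.5867, -0.2614, 0.1354]
tool_rot: [0.03, 1.0, 0.001, -0.001]
force: [0.2, 0.5, -0.7]
finger_gap: 0.131
gripper_force: 29.3
```

```bash
python3 go.py pg .043; python3 - <<'E'
from h import *
snap('wrist','g2.png')
E
```

```text
tcp [ 0.5867 -0.2614  0.1354] shift now-axes [-0.0078 -0.0019  0.0924] target-axes [-0.0076 -0.0018  0.0924] turn [ 0.11 -0.13  0.09] gap 0.131 F [ 0.2  0.5 -0.7] t 9.4
```

View pics/g2.png

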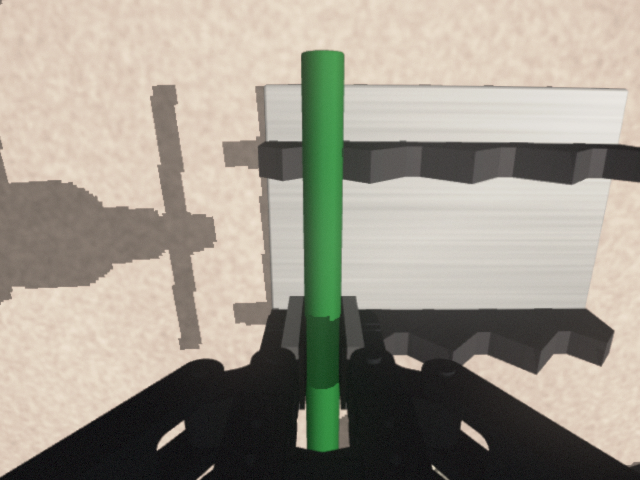

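The green rod is lined up above the last notch on the image-left side (world right, y=-75). I'll lower it.

Request:
drive_tool:
  plan:
    - [-0.0078, -0.002, 0.01, 0, 0, 0, -1]
    - [0, 0, 0.025, 0, 0, 0, -1]
    - [0, 0, 0.025, 0, 0, 0, -1]
    - [0, 0, 0.015, 0, 0, 0, -1]
    - [0, 0, 0.008, 0, 0, 0, -1]
    - [0, 0, 0.005, 0, 0, 0, -1]
    - [0, 0, 0, 0, 0, 0, -1]
    - [0, 0, 0, 0, 0, 0, -1]

```text
t: 10.25
tcp_pos: [0.5957, -0.2666, 0.0489]
tool_rot: [0.031, 1.0, -0.0, 0.001]
force: [-0.4, -0.5, -0.9]
finger_gap: 0.126
gripper_force: 29.3
```

```bash
python3 go.py pg .042
```

```text
tcp [ 0.5957 -0.2666  0.0489] shift now-axes [0.0017 0.003  0.0069] target-axes [0.0017 0.003  0.0069] turn [-0.05  0.08  0.  ] gap 0.126 F [-0.4 -0.5 -0.9] t 10.25
```

Request:
drive_tool:
  plan:
    - [0.001, 0.0018, 0.003, 0, 0, 0, -1]
    - [0, 0, 0.002, 0, 0, 0, -1]
    - [0, 0, 0.001, 0, 0, 0, -1]
    - [0, 0, 0, 0, 0, 0, -1]
    - [0, 0, 0, 0, 0, 0, -1]

```text
t: 10.75
tcp_pos: [0.5942, -0.2644, 0.0423]
tool_rot: [0.031, 1.0, -0.0, 0.0]
force: [-0.3, 0.3, 0.3]
finger_gap: 0.127
gripper_force: 29.4
```

```bash
python3 go.py pg .042
```

```text
tcp [ 0.5942 -0.2644  0.0423] shift now-axes [0.     0.0008 0.0003] target-axes [0.     0.0008 0.0003] turn [-0.  0. -0.] gap 0.127 F [-0.3  0.3  0.3] t 10.75
```

Request:
drive_tool:
  plan:
    - [0, 0, 0.001, 0, 0, 0, -1]
    - [0, 0, 0, 0, 0, 0, -0.7]
    - [0, 0, 0, 0, 0, 0, -0.5]
    - [0, 0, 0, 0, 0, 0, -0.3]
    - [0, 0, 0, 0, 0, 0, -0.15]
    - [0, 0, 0, 0, 0, 0, -0.15]
    - [0, 0, -0.02, 0, 0, 0, -0.15]
    - [0, 0, -0.04, 0, 0, 0, -0.15]
    - [0, 0, -0.04, 0, 0, 0, -0.15]
    - [0, 0, 0, 0, 0, 0, -0.15]

```text
t: 11.75
tcp_pos: [0.5978, -0.2667, 0.1473]
tool_rot: [0.031, 1.0, -0.003, 0.005]
force: [0.9, -0.5, -0.5]
finger_gap: 0.423
gripper_force: 0.0
```

```bash
python3 go.py ry .14;python3 - <<'E'
from h import *
snap('wrist','g3.png')
E
```

```text
tcp [ 0.5978 -0.2667  0.1473] shift now-axes [0.0784 0.5018 0.0033] target-axes [0.0333 0.5068 0.0073] turn [-0.39  0.61 -5.12] gap 0.423 F [ 0.9 -0.5 -0.5] t 11.75
```

View pics/g3.png

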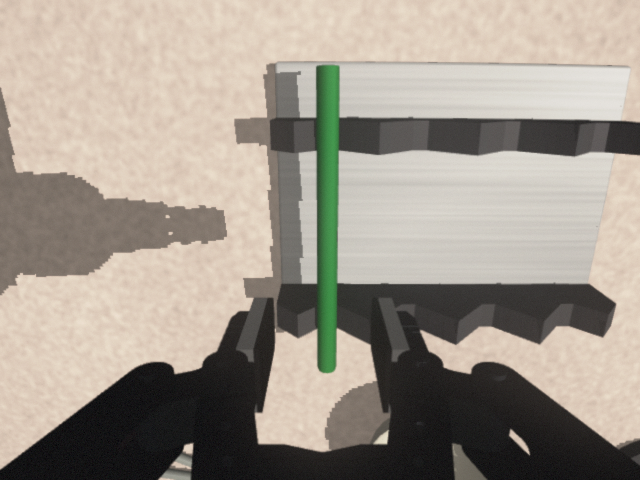

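The green rod lies down in the rightmost notch at columns 316–340, across both bars. Yellow is next.

Request:
drive_tool:
  plan:
    - [0, 0, 0, 0, 0, -5.1, -0.15]
    - [0.003, 0.042, 0, 0, 0, 0, -0.15]
    - [0.003, 0.042, 0, 0, 0, 0, -0.15]
    - [0.003, 0.042, 0, 0, 0, 0, -0.15]
    - [0.003, 0.042, 0, 0, 0, 0, -0.15]
    - [0.003, 0.042, 0, 0, 0, 0, -0.15]
    - [0.003, 0.042, 0, 0, 0, 0, -0.15]
    - [0.003, 0.042, 0, 0, 0, 0, -0.15]
    - [0.003, 0.042, 0, 0, 0, 0, -0.15]
    - [0.003, 0.042, 0, 0, 0, 0, -0.15]

```text
t: 12.8
tcp_pos: [0.5553, 0.1143, 0.1396]
tool_rot: [-0.014, 1.0, 0.0, -0.002]
force: [-0.0, 0.3, 0.1]
finger_gap: 0.425
gripper_force: 0.0
```

Request:
drive_tool:
  plan:
    - [0.003, 0.042, 0, 0, 0, 0, -0.15]
    - [0.001, 0.042, 0, 0, 0, 0, -0.15]
    - [0, 0.042, 0, 0, 0, 0, -0.15]
    - [0, 0, 0.01, 0, 0, 0, -0.15]
    - [0, 0, 0.02, 0, 0, 0, -0.15]
    - [0, 0, 0.02, 0, 0, 0, -0.15]
    - [0, 0, 0, 0, 0, 0, -0.15]
    - [0, 0, 0, 0, 0, 0, -0.15]

```text
t: 13.6
tcp_pos: [0.5485, 0.2378, 0.09]
tool_rot: [-0.013, 1.0, -0.0, -0.001]
force: [0.4, -0.1, 0.3]
finger_gap: 0.422
gripper_force: 0.0
```

```bash
python3 go.py ry .042
```

```text
tcp [0.5485 0.2378 0.09  ] shift now-axes [-0.0019  0.0012  0.048 ] target-axes [-0.0018  0.0012  0.048 ] turn [-0.04 -0.17 -0.06] gap 0.422 F [ 0.4 -0.1  0.3] t 13.6
```

Request:
drive_tool:
  plan:
    - [-0.002, 0.001, 0.02, 0, 0, 0, -0.15]
    - [0, 0, 0.02, 0, 0, 0, -0.15]
    - [0, 0, 0.008, 0, 0, 0, -0.15]
    - [0, 0, 0, 0, 0, 0, -0.15]
    - [0, 0, 0, 0, 0, 0, -0.5]
    - [0, 0, 0, 0, 0, 0, -1]
    - [0, 0, 0, 0, 0, 0, -1]
    - [0, 0, 0, 0, 0, 0, -1]
    - [0, 0, 0, 0, 0, 0, -1]
    - [0, 0, 0, 0, 0, 0, -1]

```text
t: 14.6
tcp_pos: [0.5521, 0.2397, 0.0442]
tool_rot: [-0.014, 1.0, 0.0, 0.001]
force: [0.2, -0.6, 6.3]
finger_gap: 0.124
gripper_force: 29.6
```

Request:
drive_tool:
  plan:
    - [0, 0, -0.005, 0, 0, 0, -1]
    - [0, 0, -0.015, 0, 0, 0, -1]
    - [0, 0, -0.025, 0, 0, 0, -1]
    - [0, 0, -0.03, 0, 0, 0, -1]
    - [0, 0, -0.02, 0, 0, 0, -1]
    - [0, 0, 0, 0, 0, 0, -1]

```text
t: 15.2
tcp_pos: [0.5533, 0.2403, 0.1419]
tool_rot: [-0.014, 1.0, 0.001, 0.004]
force: [-0.7, -0.0, -1.4]
finger_gap: 0.126
gripper_force: 29.3
```

```bash
python3 go.py py .14; python3 - <<'E'
from h import *
snap('wrist','y1.png')
E
```

```text
tcp [0.5533 0.2403 0.1419] shift now-axes [-0.0313 -0.455   0.0015] target-axes [-0.0718 -0.4504  0.0019] turn [0.11 0.4  5.11] gap 0.126 F [-0.7 -0.  -1.4] t 15.2
```

View pics/y1.png

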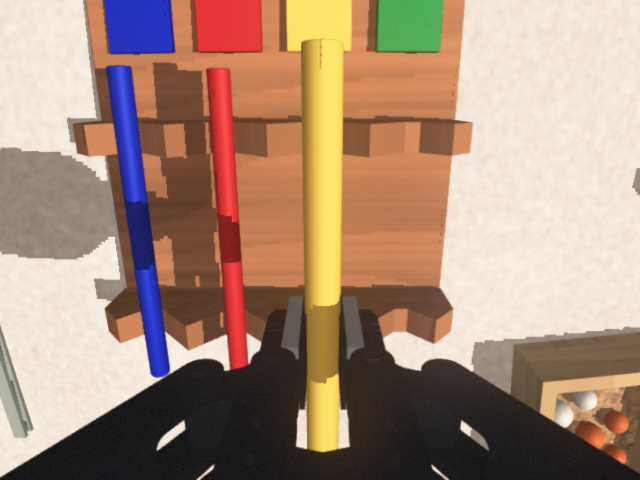

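The yellow rod is held straight at columns 303–342. I'll carry it.

Request:
drive_tool:
  plan:
    - [0, 0, 0, 0, 0, 5.1, -1]
    - [-0.004, -0.025, 0, 0, 0, 0, -1]
    - [-0.0065, -0.0405, 0, 0, 0, 0, -1]
    - [-0.0065, -0.0405, 0, 0, 0, 0, -1]
    - [-0.0065, -0.0405, 0, 0, 0, 0, -1]
    - [-0.0065, -0.0405, 0, 0, 0, 0, -1]
    - [-0.0065, -0.0405, 0, 0, 0, 0, -1]
    - [-0.0065, -0.0405, 0, 0, 0, 0, -1]
    - [-0.0065, -0.0405, 0, 0, 0, 0, -1]
    - [-0.0065, -0.0405, 0, 0, 0, 0, -1]

```text
t: 16.25
tcp_pos: [0.5846, -0.1134, 0.1366]
tool_rot: [0.031, 1.0, 0.001, -0.002]
force: [1.1, -0.4, -0.1]
finger_gap: 0.121
gripper_force: 29.3
```

Request:
drive_tool:
  plan:
    - [-0.0065, -0.0405, 0, 0, 0, 0, -1]
    - [-0.0065, -0.0405, 0, 0, 0, 0, -1]
    - [-0.002, -0.02, 0, 0, 0, 0, -1]
    - [0, 0, 0.01, 0, 0, 0, -1]
    - [0, 0, 0.02, 0, 0, 0, -1]
    - [0, 0, 0.01, 0, 0, 0, -1]
    - [0, 0, 0, 0, 0, 0, -1]
    - [0, 0, 0, 0, 0, 0, -1]

```text
t: 17.05
tcp_pos: [0.5943, -0.2125, 0.0977]
tool_rot: [0.03, 1.0, 0.0, -0.001]
force: [-0.2, 0.0, -0.3]
finger_gap: 0.124
gripper_force: 29.3
```

```bash
python3 go.py py .042
```

```text
tcp [ 0.5943 -0.2125  0.0977] shift now-axes [-0.0032 -0.0011  0.0557] target-axes [-0.0031 -0.001   0.0557] turn [ 0.05 -0.08  0.08] gap 0.124 F [-0.2  0.  -0.3] t 17.05
```

Request:
drive_tool:
  plan:
    - [-0.003, -0.001, 0.015, 0, 0, 0, -1]
    - [0, 0, 0.02, 0, 0, 0, -1]
    - [0, 0, 0.01, 0, 0, 0, -1]
    - [0, 0, 0.005, 0, 0, 0, -1]
    - [0, 0, 0, 0, 0, 0, -1]
    - [0, 0, 0, 0, 0, 0, -1]

```text
t: 17.65
tcp_pos: [0.5978, -0.2153, 0.0485]
tool_rot: [0.031, 1.0, -0.0, 0.0]
force: [-0.2, 0.6, -0.4]
finger_gap: 0.126
gripper_force: 29.3
```

```bash
python3 go.py py .042
```

```text
tcp [ 0.5978 -0.2153  0.0485] shift now-axes [0.0006 0.0016 0.0065] target-axes [0.0006 0.0016 0.0065] turn [-0.02  0.05  0.  ] gap 0.126 F [-0.2  0.6 -0.4] t 17.65
```

Request:
drive_tool:
  plan:
    - [0, 0.001, 0.003, 0, 0, 0, -1]
    - [0, 0, 0.002, 0, 0, 0, -1]
    - [0, 0, 0.001, 0, 0, 0, -1]
    - [0, 0, 0, 0, 0, 0, -1]
    - [0, 0, 0, 0, 0, 0, -1]

```text
t: 18.15
tcp_pos: [0.598, -0.2142, 0.0442]
tool_rot: [0.031, 1.0, -0.0, 0.001]
force: [-1.7, 0.9, 8.2]
finger_gap: 0.128
gripper_force: 30.2
```

Contact is at 8 N, so the rod is seated. I'll release it and go for red.

Request:
drive_tool:
  plan:
    - [0, 0, 0, 0, 0, 0, -0.7]
    - [0, 0, 0, 0, 0, 0, -0.5]
    - [0, 0, 0, 0, 0, 0, -0.3]
    - [0, 0, 0, 0, 0, 0, -0.15]
    - [0, 0, 0, 0, 0, 0, -0.15]
    - [0, 0, -0.02, 0, 0, 0, -0.15]
    - [0, 0, -0.04, 0, 0, 0, -0.15]
    - [0, 0, -0.04, 0, 0, 0, -0.15]
    - [0, 0, 0, 0, 0, 0, -0.15]

```text
t: 19.05
tcp_pos: [0.6011, -0.2161, 0.148]
tool_rot: [0.031, 1.0, -0.003, 0.005]
force: [-0.6, -0.8, 0.2]
finger_gap: 0.426
gripper_force: 0.0
```

```bash
python3 go.py rr .14; python3 - <<'E'
from m import *
import pickle
d=snap('wrist','y2.png')
for c in('green','yellow'):
    e,w=rodline(d,c,(200,20,600,400)); print(c,e.round(0).tolist(),w,onplane(d,e,.046).round(4)[:,:2].tolist())
E
```

```text
tcp [ 0.6011 -0.2161  0.148 ] shift now-axes [0.0726 0.4012 0.005 ] target-axes [0.0365 0.406  0.008 ] turn [-0.34  0.61 -5.12] gap 0.426 F [-0.6 -0.8  0.2] t 19.05
green [[228.0, 65.0], [238.0, 237.0]] (171.5687713623047, 20.967666625976562) [[0.504, -0.2587], [0.5966, -0.2645]]
yellow [[328.0, 59.0], [326.0, 369.0]] (308.0, 22.0) [[0.5046, -0.2076], [0.6883, -0.2192]]
```

Yellow measures mid (0.596,-0.213), which is in its notch. Red is next.

Request:
drive_tool:
  plan:
    - [0, 0, 0, 0, 0, -5.1, -0.15]
    - [0.0034, 0.0403, 0, 0, 0, 0, -0.15]
    - [0.0034, 0.0403, 0, 0, 0, 0, -0.15]
    - [0.0034, 0.0403, 0, 0, 0, 0, -0.15]
    - [0.0034, 0.0403, 0, 0, 0, 0, -0.15]
    - [0.0034, 0.0403, 0, 0, 0, 0, -0.15]
    - [0.0034, 0.0403, 0, 0, 0, 0, -0.15]
    - [0.0034, 0.0403, 0, 0, 0, 0, -0.15]
    - [0.0034, 0.0403, 0, 0, 0, 0, -0.15]
    - [0.0034, 0.0403, 0, 0, 0, 0, -0.15]

```text
t: 20.1
tcp_pos: [0.5555, 0.1491, 0.1405]
tool_rot: [-0.014, 1.0, -0.0, -0.002]
force: [0.7, -0.3, 1.1]
finger_gap: 0.426
gripper_force: 0.0
```

Request:
drive_tool:
  plan:
    - [0.0034, 0.0403, 0, 0, 0, 0, -0.15]
    - [0, 0, 0.01, 0, 0, 0, -0.15]
    - [0, 0, 0.02, 0, 0, 0, -0.15]
    - [0, 0, 0.02, 0, 0, 0, -0.15]
    - [0, 0, 0, 0, 0, 0, -0.15]
    - [0, 0, 0, 0, 0, 0, -0.15]

```text
t: 20.7
tcp_pos: [0.5517, 0.187, 0.091]
tool_rot: [-0.013, 1.0, -0.0, -0.001]
force: [0.3, -0.2, -0.8]
finger_gap: 0.425
gripper_force: 0.0
```

```bash
python3 go.py rr .042
```

```text
tcp [0.5517 0.187  0.091 ] shift now-axes [-0.0018  0.0018  0.049 ] target-axes [-0.0016  0.0018  0.049 ] turn [-0.03 -0.16 -0.07] gap 0.425 F [ 0.3 -0.2 -0.8] t 20.7
```

Request:
drive_tool:
  plan:
    - [-0.0015, 0.0015, 0.02, 0, 0, 0, -0.15]
    - [0, 0, 0.02, 0, 0, 0, -0.15]
    - [0, 0, 0.009, 0, 0, 0, -0.15]
    - [0, 0, 0, 0, 0, 0, -0.15]
    - [0, 0, 0, 0, 0, 0, -0.5]
    - [0, 0, 0, 0, 0, 0, -1]
    - [0, 0, 0, 0, 0, 0, -1]
    - [0, 0, 0, 0, 0, 0, -1]
    - [0, 0, 0, 0, 0, 0, -1]
    - [0, 0, 0, 0, 0, 0, -1]

```text
t: 21.7
tcp_pos: [0.5546, 0.1894, 0.0441]
tool_rot: [-0.014, 1.0, 0.0, 0.001]
force: [-0.0, -0.8, 6.5]
finger_gap: 0.122
gripper_force: 29.6
```

Request:
drive_tool:
  plan:
    - [0, 0, -0.005, 0, 0, 0, -1]
    - [0, 0, -0.015, 0, 0, 0, -1]
    - [0, 0, -0.025, 0, 0, 0, -1]
    - [0, 0, -0.03, 0, 0, 0, -1]
    - [0, 0, -0.02, 0, 0, 0, -1]
    - [0, 0, 0, 0, 0, 0, -1]

```text
t: 22.3
tcp_pos: [0.5559, 0.1898, 0.1418]
tool_rot: [-0.014, 1.0, 0.0, 0.003]
force: [0.1, -0.1, -0.7]
finger_gap: 0.129
gripper_force: 29.3
```

```bash
python3 go.py pr .14; python3 - <<'E'
from m import *
d=snap('wrist','p1.png')
e,w=rodline(d,'red',(200,20,500,480)); print(e.round(0).tolist(),w)
E
```

```text
tcp [0.5559 0.1898 0.1418] shift now-axes [-0.0346 -0.3547  0.0017] target-axes [-0.0661 -0.3502  0.0018] turn [0.07 0.4  5.11] gap 0.129 F [ 0.1 -0.1 -0.7] t 22.3
[[321.0, 19.0], [323.0, 453.0]] (433.0, 65.0)
```

Request:
drive_tool:
  plan:
    - [0, 0, 0, 0, 0, 5.1, -1]
    - [-0.003, -0.025, 0, 0, 0, 0, -1]
    - [-0.0075, -0.038, 0, 0, 0, 0, -1]
    - [-0.0075, -0.038, 0, 0, 0, 0, -1]
    - [-0.0075, -0.038, 0, 0, 0, 0, -1]
    - [-0.0075, -0.038, 0, 0, 0, 0, -1]
    - [-0.0075, -0.038, 0, 0, 0, 0, -1]
    - [-0.0075, -0.038, 0, 0, 0, 0, -1]
    - [-0.0075, -0.038, 0, 0, 0, 0, -1]
    - [-0.0075, -0.038, 0, 0, 0, 0, -1]

```text
t: 23.35
tcp_pos: [0.5954, -0.144, 0.1365]
tool_rot: [0.031, 1.0, 0.001, -0.002]
force: [0.9, -0.5, -0.6]
finger_gap: 0.126
gripper_force: 29.3
```

Request:
drive_tool:
  plan:
    - [-0.003, -0.02, 0, 0, 0, 0, -1]
    - [0, 0, 0.01, 0, 0, 0, -1]
    - [0, 0, 0.02, 0, 0, 0, -1]
    - [0, 0, 0.01, 0, 0, 0, -1]
    - [0, 0, 0, 0, 0, 0, -1]
    - [0, 0, 0, 0, 0, 0, -1]

```text
t: 23.95
tcp_pos: [0.598, -0.1617, 0.0977]
tool_rot: [0.03, 1.0, 0.0, -0.001]
force: [-0.2, -0.3, -0.9]
finger_gap: 0.127
gripper_force: 29.3
```

```bash
python3 go.py pr .042
```

```text
tcp [ 0.598  -0.1617  0.0977] shift now-axes [-0.0025 -0.002   0.0557] target-axes [-0.0024 -0.002   0.0557] turn [ 0.04 -0.07  0.08] gap 0.127 F [-0.2 -0.3 -0.9] t 23.95
```

Request:
drive_tool:
  plan:
    - [-0.0025, -0.0005, 0.015, 0, 0, 0, -1]
    - [0, 0, 0.02, 0, 0, 0, -1]
    - [0, 0, 0.01, 0, 0, 0, -1]
    - [0, 0, 0.005, 0, 0, 0, -1]
    - [0, 0, 0.003, 0, 0, 0, -1]
    - [0, 0, 0.002, 0, 0, 0, -1]
    - [0, 0, 0.001, 0, 0, 0, -1]
    - [0, 0, 0, 0, 0, 0, -1]
    - [0, 0, 0, 0, 0, 0, -1]

```text
t: 24.85
tcp_pos: [0.6009, -0.1637, 0.0441]
tool_rot: [0.031, 1.0, -0.0, 0.0]
force: [-2.4, 1.2, 7.0]
finger_gap: 0.121
gripper_force: 30.0
```

```bash
python3 go.py pr .042
```

```text
tcp [ 0.6009 -0.1637  0.0441] shift now-axes [ 0.0006 -0.0001  0.0021] target-axes [ 0.0006 -0.0001  0.0021] turn [-0.02  0.04  0.01] gap 0.121 F [-2.4  1.2  7. ] t 24.85
```

Request:
drive_tool:
  plan:
    - [0, 0, 0, 0, 0, 0, -0.7]
    - [0, 0, 0, 0, 0, 0, -0.5]
    - [0, 0, 0, 0, 0, 0, -0.3]
    - [0, 0, 0, 0, 0, 0, -0.15]
    - [0, 0, 0, 0, 0, 0, -0.15]
    - [0, 0, -0.02, 0, 0, 0, -0.15]
    - [0, 0, -0.04, 0, 0, 0, -0.15]
    - [0, 0, -0.04, 0, 0, 0, -0.15]
    - [0, 0, 0, 0, 0, 0, -0.15]

```text
t: 25.75
tcp_pos: [0.6045, -0.1654, 0.1478]
tool_rot: [0.031, 1.0, -0.002, 0.006]
force: [0.3, -0.3, -1.0]
finger_gap: 0.429
gripper_force: 0.0
```

```bash
python3 go.py rb .14; python3 - <<'E'
from m import *
d=snap('wrist','p2.png')
for c in('yellow','red'):
    e,w=rodline(d,c,(200,20,600,400)); print(c,e.round(0).tolist(),w,onplane(d,e,.046).round(4)[:,:2].tolist())
E
```

```text
tcp [ 0.6045 -0.1654  0.1478] shift now-axes [0.0701 0.3004 0.0057] target-axes [0.043  0.3054 0.0078] turn [-0.28  0.63 -5.12] gap 0.429 F [ 0.3 -0.3 -1. ] t 25.75
yellow [[226.0, 59.0], [242.0, 314.0]] (254.50341796875, 22.636960983276367) [[0.5045, -0.2084], [0.6494, -0.2177]]
red [[326.0, 59.0], [326.0, 369.0]] (308.0, 22.0) [[0.508, -0.1578], [0.6916, -0.1688]]
```

Red is in its notch. Blue is next.

Request:
drive_tool:
  plan:
    - [0, 0, 0, 0, 0, -5.1, -0.15]
    - [0.005, 0.038, 0, 0, 0, 0, -0.15]
    - [0.005, 0.038, 0, 0, 0, 0, -0.15]
    - [0.005, 0.038, 0, 0, 0, 0, -0.15]
    - [0.005, 0.038, 0, 0, 0, 0, -0.15]
    - [0.005, 0.038, 0, 0, 0, 0, -0.15]
    - [0.005, 0.038, 0, 0, 0, 0, -0.15]
    - [0.005, 0.038, 0, 0, 0, 0, -0.15]
    - [0.005, 0.038, 0, 0, 0, 0, -0.15]
    - [0, 0, 0, 0, 0, 0, -0.15]

```text
t: 26.8
tcp_pos: [0.5497, 0.1432, 0.1405]
tool_rot: [-0.016, 1.0, 0.001, -0.002]
force: [-0.6, -0.1, -0.1]
finger_gap: 0.424
gripper_force: 0.0
```

Request:
drive_tool:
  plan:
    - [0, 0, 0.01, 0, 0, 0, -0.15]
    - [0, 0, 0.02, 0, 0, 0, -0.15]
    - [0, 0, 0.02, 0, 0, 0, -0.15]
    - [0, 0, 0, 0, 0, 0, -0.15]
    - [0, 0, 0, 0, 0, 0, -0.15]

```text
t: 27.3
tcp_pos: [0.5521, 0.1378, 0.0911]
tool_rot: [-0.013, 1.0, -0.0, -0.001]
force: [-0.3, -0.3, 0.3]
finger_gap: 0.425
gripper_force: 0.0
```

```bash
python3 go.py rb .042
```

```text
tcp [0.5521 0.1378 0.0911] shift now-axes [-0.001   0.0009  0.0491] target-axes [-0.0009  0.0009  0.0491] turn [-0.01 -0.13 -0.13] gap 0.425 F [-0.3 -0.3  0.3] t 27.3
```

Request:
drive_tool:
  plan:
    - [-0.001, 0.001, 0.02, 0, 0, 0, -0.15]
    - [0, 0, 0.02, 0, 0, 0, -0.15]
    - [0, 0, 0.009, 0, 0, 0, -0.15]
    - [0, 0, 0, 0, 0, 0, -0.15]
    - [0, 0, 0, 0, 0, 0, -0.5]
    - [0, 0, 0, 0, 0, 0, -1]
    - [0, 0, 0, 0, 0, 0, -1]
    - [0, 0, 0, 0, 0, 0, -1]
    - [0, 0, 0, 0, 0, 0, -1]
    - [0, 0, 0, 0, 0, 0, -1]

```text
t: 28.3
tcp_pos: [0.5542, 0.1399, 0.0441]
tool_rot: [-0.014, 1.0, -0.0, 0.001]
force: [-0.1, -2.1, 5.3]
finger_gap: 0.126
gripper_force: 29.7
```

Request:
drive_tool:
  plan:
    - [0, 0, -0.005, 0, 0, 0, -1]
    - [0, 0, -0.015, 0, 0, 0, -1]
    - [0, 0, -0.025, 0, 0, 0, -1]
    - [0, 0, -0.03, 0, 0, 0, -1]
    - [0, 0, -0.02, 0, 0, 0, -1]
    - [0, 0, 0, 0, 0, 0, -1]

```text
t: 28.9
tcp_pos: [0.5554, 0.1406, 0.1417]
tool_rot: [-0.014, 1.0, 0.0, 0.004]
force: [0.1, -0.1, -0.2]
finger_gap: 0.125
gripper_force: 29.3
```

```bash
python3 go.py pb .14
```

```text
tcp [0.5554 0.1406 0.1417] shift now-axes [-0.0409 -0.2557  0.0019] target-axes [-0.0636 -0.251   0.0017] turn [0.04 0.4  5.12] gap 0.125 F [ 0.1 -0.1 -0.2] t 28.9
```

Request:
drive_tool:
  plan:
    - [0, 0, 0, 0, 0, 5.1, -1]
    - [-0.006, -0.022, 0, 0, 0, 0, -1]
    - [-0.0085, -0.035, 0, 0, 0, 0, -1]
    - [-0.0085, -0.035, 0, 0, 0, 0, -1]
    - [-0.0085, -0.035, 0, 0, 0, 0, -1]
    - [-0.0085, -0.035, 0, 0, 0, 0, -1]
    - [-0.0085, -0.035, 0, 0, 0, 0, -1]
    - [-0.0085, -0.035, 0, 0, 0, 0, -1]
    - [-0.0045, -0.018, 0, 0, 0, 0, -1]
    - [0, 0, 0, 0, 0, 0, -1]

```text
t: 29.9
tcp_pos: [0.5996, -0.1154, 0.1375]
tool_rot: [0.032, 0.999, -0.0, 0.0]
force: [0.4, 0.1, 0.1]
finger_gap: 0.124
gripper_force: 29.3
```

Request:
drive_tool:
  plan:
    - [0, 0, 0.01, 0, 0, 0, -1]
    - [0, 0, 0.02, 0, 0, 0, -1]
    - [0, 0, 0.01, 0, 0, 0, -1]
    - [0, 0, 0, 0, 0, 0, -1]
    - [0, 0, 0, 0, 0, 0, -1]

```text
t: 30.4
tcp_pos: [0.5992, -0.112, 0.0978]
tool_rot: [0.03, 1.0, 0.0, -0.0]
force: [0.0, 0.6, 0.1]
finger_gap: 0.128
gripper_force: 29.3
```

```bash
python3 go.py pb .042
```

```text
tcp [ 0.5992 -0.112   0.0978] shift now-axes [-0.0044 -0.0017  0.0558] target-axes [-0.0043 -0.0016  0.0558] turn [ 0.03 -0.06  0.08] gap 0.128 F [0.  0.6 0.1] t 30.4
```

Request:
drive_tool:
  plan:
    - [-0.004, -0.0006, 0.015, 0, 0, 0, -1]
    - [0, 0, 0.02, 0, 0, 0, -1]
    - [0, 0, 0.01, 0, 0, 0, -1]
    - [0, 0, 0.005, 0, 0, 0, -1]
    - [0, 0, 0.003, 0, 0, 0, -1]
    - [0, 0, 0.002, 0, 0, 0, -1]
    - [0, 0, 0.001, 0, 0, 0, -1]
    - [0, 0, 0, 0, 0, 0, -1]
    - [0, 0, 0, 0, 0, 0, -1]

```text
t: 31.3
tcp_pos: [0.6035, -0.1141, 0.044]
tool_rot: [0.031, 1.0, -0.0, 0.0]
force: [-3.3, 0.7, 6.2]
finger_gap: 0.126
gripper_force: 30.0
```

```bash
python3 go.py pb .042
```

```text
tcp [ 0.6035 -0.1141  0.044 ] shift now-axes [0.0001 0.0002 0.002 ] target-axes [0.0001 0.0002 0.002 ] turn [-0.02  0.05  0.  ] gap 0.126 F [-3.3  0.7  6.2] t 31.3
```

Blue is seated. I'll release it, then rise and back off.

Request:
drive_tool:
  plan:
    - [0, 0, 0, 0, 0, 0, -0.7]
    - [0, 0, 0, 0, 0, 0, -0.5]
    - [0, 0, 0, 0, 0, 0, -0.3]
    - [0, 0, 0, 0, 0, 0, -0.15]
    - [0, 0, 0, 0, 0, 0, -0.15]
    - [0, 0, -0.02, 0, 0, 0, -0.15]
    - [0, 0, -0.04, 0, 0, 0, -0.15]
    - [0, 0, -0.04, 0, 0, 0, -0.15]
    - [0, 0, -0.04, 0, 0, 0, -0.15]
    - [0, 0, -0.04, 0, 0, 0, -0.15]

```text
t: 32.3
tcp_pos: [0.603, -0.1139, 0.2235]
tool_rot: [0.031, 1.0, 0.0, -0.0]
force: [0.7, 0.4, -1.1]
finger_gap: 0.425
gripper_force: 0.0
```

Request:
drive_tool:
  plan:
    - [0.04, -0.02, -0.02, 0, 0, 0, -0.15]
    - [0.04, -0.02, -0.02, 0, 0, 0, -0.15]
    - [0, 0, 0, 0, 0, 0, -0.15]
    - [0, 0, 0, 0, 0, 0, -0.15]
    - [0, 0, 0, 0, 0, 0, -0.15]

```text
t: 32.8
tcp_pos: [0.5216, -0.149, 0.2618]
tool_rot: [0.031, 1.0, 0.0, 0.0]
force: [-0.1, 0.1, 0.2]
finger_gap: 0.425
gripper_force: 0.0
```

```bash
python3 - <<'E'
from m import *
d=snap('wrist','f.png')
O=np.array([.5988,-.1887]);a=-.0615
for c in HUE:
    e,w=rodline(d,c,(80,60,560,470)); P=onplane(d,e,.046)[:,:2]; q=(P.mean(0)-O); v=P[1]-P[0]
    print(c,w,'local',(np.cos(a)*q[0]+np.sin(a)*q[1]).round(4),(-np.sin(a)*q[0]+np.cos(a)*q[1]).round(4),'dyaw',(np.arctan2(v[1],v[0])-a).round(3),'z',depthpt(d,e.mean(0))[0,2].round(3))
E
```

```text
red (189.0, 14.0) local -0.0003 0.0256 dyaw -0.001 z 0.052
yellow (120.86505889892578, 14.56766414642334) local -0.0367 -0.0253 dyaw -0.009 z 0.052
green (176.8189697265625, 12.988847732543945) local -0.0038 -0.0759 dyaw -0.005 z 0.051
blue (187.35302734375, 12.657988548278809) local -0.0005 0.0755 dyaw -0.002 z 0.052
```

View pics/f.png

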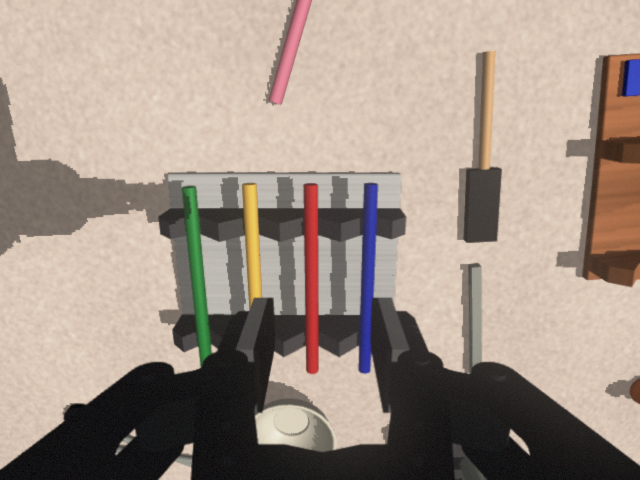

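All four rods lie in their notches: green (190), yellow (250), red (311) and blue (371) along the near ends at row ~186. In world left-to-right order that is blue, red, yellow, green, the reverse of the stock rack. The offset measured for yellow comes from the finger hiding part of it; it was measured centred earlier. I'm handing in.

```bash
python3 -c "
from station import manip
print(manip.sign_off())"
```

```text
the job is handed in; nothing more can be done
None
```

I moved all four rods to the rest in reverse order (blue, red, yellow, green from left to right), each down in its notch and centred lengthwise, with no drops, and handed the job in at about 33 s; the sign-off gave no verdict.

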